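# Touch-test the glued ski patch and stop the cure timer

## Robot

A 6-joint arm with a two-finger parallel gripper is mounted at the origin on the work surface. World frame = base frame: x ahead of the robot, y to its left, z up, the work surface at z = 0. Lengths are in m, angles in rad, forces in N, time in s.
With the tool pointing down it reaches from about 0.325 to 0.9 m from the base axis. Payload 3.5 kg.
Tool frame: the origin (TCP) lies between the finger pads; the fingertips stand 19 mm ahead of it and the grasp point (between the pads) is the TCP (env.tip_reach is the distance from the TCP to the fingertips, in m); z points along the fingers, y is the line along which they close (so a half turn about z gives the same grasp; the last joint's range is limited). The gripper opens to 85 mm and grips with 20 to 120 N. Pads are 22 mm wide; open, the fingers measure 114 mm over their backs; the gripper's body (76 mm by 85 mm) begins 54 mm behind the grasp point. The pads swing forward as they close: fully open they stand 13 mm farther back than shut.
Start: joints at [1.096, 0.276, -0.026, 1.268, 0, 1.467], TCP at [0.227, 0.582, 0.25] pointing down, gripper open.
Joint ranges: [-3.12, 3.12], [-0.85, 1.88], [-1.08, 1.24], [-1.95, 2.15], [-1.57, 1.53], [-3.14, 3.14]. Speed limits (rad/s): [2.57, 2.57, 3.14, 3.14, 3.14, 3.14].

## Interface

Orientations are given as a 3x3 rotation matrix whose columns are the frame's x, y, z axes.
In Python, from plant import env gives the robot as it stands. The module is installed in compiled form; this text tells all that it offers.
- The arm moves only by the tool jog_arm, never from a script. Its argument "targets" is a list of rows, each a list of 7 numbers: the shift along the tool's x, y, z in mm, then the turn, a rotation vector about the tool's x, y, z in rad, then the finger opening in mm, from 0 to 85.4. In form: [[x, y, z, wx, wy, wz, jaw], ...]. A call has exactly 10 rows; each row is the pose to reach, as a shift and turn from the pose commanded when the call began, along the tool's axes at that moment; what a row does not reach only later rows make up. A row lasts 1/12 s, in which the tool goes at most 41.7 mm and 7.16 degrees, less where a joint would pass 70% of its speed; a pose out of reach is approached as far as the arm can. A call with a gripper value outside its range is refused whole. The fingers move at their own pace and stop on an object; "squeeze" is the grip in N (left out, the last holds). Time passes only in rows, so rows that repeat a pose let the fingers close, or fill a call up. It gives the time, the measured TCP pose, the force, the opening and the grip force at its end, in the units of the state.
- env.sense(): the state, without advancing time (a new reading comes with each control period).
- env.read_camera(name): name is "scene" or "side" or "wrist"; returns (picture, depth): 384x512x3 uint8, red, green, blue; 384x512 float32, m along the optical axis (not along the pixel's ray), 0 where there is no reading.
- env.camera_params(name): a dict with "K" (3x3 intrinsics, pixels), "distortion" ([k1, k2, p1, p2, k3] as OpenCV has them; the pictures are not rectified), "eye" and "orientation" of the camera in the world. Camera axes: x right, y down, z forward; pixel columns grow to the right and rows downward; lengths in m; the calibration is good to about 2 mm. A picture is of the moment at which its call begins: read the wrist's pose just before it. camera_params takes no time and is no camera call; for the wrist camera it gives the pose at the moment of the call.
- env.close_job(): hands the job in; it is judged then, once.
The state is a dict: "t": time; "joint_pos": joint angles; "joint_vel": joint speeds; "effort": joint torques, N m; "tcp_pos": TCP position; "tcp_rot": TCP orientation; "wrist_force": force on the tool from outside, world axes, zero at the start; "moment": the same for the moment, N m; "gripper_width": opening from 0.0 (shut) to 1.0 (fully open); "grasp_force": force on a finger pad.
Only numpy, scipy, OpenCV 4.12 (cv2) and the standard library are available. Lean on these libraries where they do the work, as an engineer would, in place of code of your own. Each camera call takes 0.05 s, during which the arm holds its last target. There are 200 camera calls.

## Task

The glue on the ski repair should have set: touch the round patch on the ski lightly with the fingertips and lift off again. Then press the large button on the bench timer all the way down to stop it, let it spring back and withdraw. Leave the other patches, the small buttons, the clamps and everything else on the bench alone, and do not lift or shove the timer.

Things in the scene. Friction and masses are not known exactly. Their poses are not given: they have to be found in the camera images.
- patch_round: round black repair patch, a disc 48 mm across, on the ski's upper face; the one to be touched. Origin: centre of its top face, which stands 3 mm proud of the ski face and about 75 mm above the bench; z up, y along the ski.
- ski (a joint): how far the ski has sunk into its pads, m: 0 at rest, 0.012 at most. The ski (pale yellow, base side up, 85 mm wide, about 0.85 m long, running roughly left to right) rests on two rubber pads that give: it starts to sink at about 2 N and then sinks 1 mm for each further 1.5 N
- patch_square: square black patch, 46 x 46 mm, 125 mm from the round one along the ski (+y); not to be touched. Origin: centre of its top face, 3 mm proud
- patch_strip: narrow black strip patch, 24 x 85 mm, its length along the ski, 135 mm from the round one (-y); not to be touched. Origin: centre of its top face, 3 mm proud
- clamp_left: bar clamp with a red handle and a wood pad, squeezing the ski 345 mm from the round patch (+y); stands up to 150 mm above the ski face, to be left alone. Origin: on the ski face at the clamp's middle
- clamp_right: the same bar clamp at the other end of the ski (-y), 345 mm from the round patch; to be left alone. Origin: on the ski face at the clamp's middle
- timer: bench timer: a loose grey box 90 (x) x 165 (y) x 52 mm high, 0.6 to 1.2 kg, with a dark display and a row of three white round push buttons on top. Origin: centre of its underside, z up; the buttons lie in a row along its y axis, large one at the +y end. It stands on the bench nearer the robot than the ski, to the left or the right
- button_large_top (a point): centre of the top face of the timer's large push button (34 mm across; the other two are 18 mm across), about 74 mm above the bench and 10 mm above its black collar (50 mm across). Pressed straight down
- button_large (a joint): travel of the large button: 0 up, 0.006 m fully down (about 5 N); a spring brings it back
- button_mid (a joint): travel of the small button in the middle of the row, 64 mm from the large one: 0 up, 0.006 m down; not to be pressed
- button_end (a joint): travel of the small button at the other end of the row, 112 mm from the large one: 0 up, 0.006 m down; not to be pressed
- parts_box: loose open red box of screws, 100 x 150 x 45 mm high, on the right when the timer is on the left, and the other way round. Origin: centre of its underside. To be left alone
- glue_bottle: loose amber bottle, 52 mm across, 120 mm high. Origin: centre of its underside. To be left alone
- tape_roll: loose roll of tape lying flat, 90 mm across, 25 mm high. Origin: centre of its underside. To be left alone
- wax_tin: loose tin, 56 mm across, 45 mm high, in front of the ski. Origin: centre of its underside. To be left alone
- sanding_block: loose cork sanding block, 60 x 110 x 35 mm high, behind the ski. Origin: centre of its underside. To be left alone
- screwdriver: loose screwdriver, 170 mm long, lying behind the ski. Origin: under its middle. To be left alone
Mind the look-alikes: they are no part of the job. Several things have the shape of the timer; the one meant has the colours described above.

How it is judged:
On the way, in this order (a step that is already met when the one before it is completed fails the run):
1. the fingertips touch the round patch (contact force between the fingers and patch_round above 0.5 N), for 0.05 s.
2. the hand has lifted off the round patch (contact force between anything else and patch_round below 0.1 N and distance between the grasp point and patch_round above 0.05 m), for 0.05 s.
3. the fingers press the large button down (at least 4.5 of its 6 mm) (value of joint button_large above 0.0045 m and contact force between the fingers and timer above 1 N), for 0.05 s.
At the end, for the whole second after the job is handed in: The round patch was touched and left, then the large button was pressed; all three buttons are up again (under 1 mm), the ski is back at its height (within 3 mm), the timer stands flat within 20 mm of where it was, and every bystander is at rest, within 20 mm and 0.25 rad of upright as at the start (value of joint each of button_large, button_mid, button_end below 0.001 m and distance of each of timer, parts_box, glue_bottle, tape_roll, wax_tin, sanding_block, screwdriver from where it was at the start of the episode below 0.02 m and angle between timer's own z axis and vertical below 0.05 rad and linear speed of each of timer, parts_box, glue_bottle, tape_roll, wax_tin, sanding_block, screwdriver below 0.03 m/s and distance of patch_round from where it was at the start of the episode below 0.003 m and angle between each of parts_box, glue_bottle, tape_roll, wax_tin, sanding_block, screwdriver's own z axis and vertical below 0.25 rad).
It fails at once if the round patch is pressed hard (over 18 N) (contact force between anything else and patch_round above 18 N).
It fails at once if another patch is touched (over 0.5 N) or a clamp knocked (over 2 N) (contact force between anything else and patch_square above 0.5 N or contact force between anything else and patch_strip above 0.5 N or contact force between anything else and clamp_left above 2 N or contact force between anything else and clamp_right above 2 N).
It fails at once if a small button is pressed (over 2 mm) (value of joint any of button_mid, button_end above 0.002 m).
It fails at once if the timer is lifted by 8 mm, shoved by 20 mm or tipped (height (world z) of timer above 0.008 m or distance of timer from where it was at the start of the episode above 0.02 m or angle between timer's own z axis and vertical above 0.1 rad).
It fails at once if a bystander is lifted, shoved (20 mm) or tipped (distance of any of parts_box, glue_bottle, tape_roll, wax_tin, sanding_block, screwdriver from where it was at the start of the episode above 0.02 m or angle between any of parts_box, glue_bottle, tape_roll, wax_tin, sanding_block, screwdriver's own z axis and vertical above 0.25 rad).
It also fails if it takes over 38 s, if anything falls off the work surface, if the arm or the gripper's body presses on something with over 40 N, if the wrist force passes 120 N, or if a joint passes its speed limit or range.

## Working session

There is one attempt and no reset: what is moved stays moved. The work goes in short steps, Python scripts to look and compute and a tool call to move; the robot and the scene stay as the last step left them, time stands still between calls to the robot, and variables do not carry over. Pictures are saved under pics/ and viewed, at most 10 in all, crops included, and the job is handed in when it is done.

Besides the shell and the picture viewer there is one more tool, called after "Call:" by a JSON object that holds its "method" and its "body", one argument or row to a line. jog_arm: Moves the arm, as the interface text tells. Its arguments: {"type":"object","properties":{"targets":{"type":"array"},"squeeze":{"type":"number"}},"required":["targets"]}

```bash
mkdir -p pics; cat > h.py <<'E'
import numpy as np, cv2
from plant import env
def grab(n):
    p=env.camera_params(n); im,d=env.read_camera(n); return im,d,p
def cloud(d,p):
    h,w=d.shape; v,u=np.mgrid[:h,:w]
    uv=cv2.undistortPoints(np.stack([u,v],-1).reshape(-1,1,2).astype(np.float64),np.array(p["K"]),np.array(p["distortion"])).reshape(h,w,2)
    c=np.dstack([uv*d[...,None],d]); return c@np.array(p["orientation"]).T+np.array(p["eye"])
E
python3 - <<'E'
from h import *
s=env.sense(); print(s["t"],s["tcp_pos"],np.round(s["tcp_rot"],3).tolist(),env.tip_reach)
for n in("scene","side"):
    im,d,p=grab(n); np.savez(n,im=im,P=cloud(d,p),d=d); cv2.imwrite(f"pics/{n}.png",im[...,::-1]); print(n,p["eye"])
E
```

```text
0.0 [0.22671414 0.58163631 0.24913687] [[-0.932, 0.363, -0.001], [0.363, 0.932, -0.002], [0.0, -0.002, -1.0]] 0.019
scene [1.32558024 0.24303053 0.7962391 ]
side [-0.07956284 -0.52561119  0.74381022]
```

View pics/scene.png

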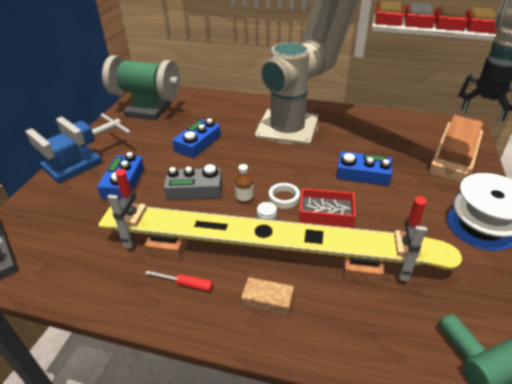

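View pics/side.png

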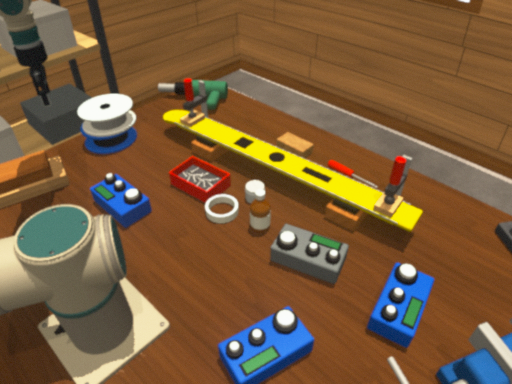

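The scene view shows the grey timer at (193,182) with its large button at (212,170). Its look-alikes are the blue boxes at (197,136), (121,175) and (364,167). The round patch is at (263,231), between the strip at (210,225) and the square at (314,237). In the side view the timer is at (310,253) with its large button at (287,238), and the round patch is at (277,157).

```bash
python3 - <<'E'
from h import *
from scipy import ndimage as nd
for n,tb,pt in(("scene",(212,170),(263,231)),("side",(287,238),(277,157))):
    z=np.load(n+".npz"); im,P=z["im"].astype(int),z["P"]
    def comp(mask,px):
        l,_=nd.label(mask); x,y=px; k=l[y,x]; m=l==k if k else mask*0>1
        q=P[m]; print("  n",m.sum(),"med",np.round(np.median(q,0),4),"mid",np.round((q.min(0)+q.max(0))/2,4),"ext",np.round(np.ptp(q,axis=0),3)); return m
    print(n)
    dark=(im.max(2)<60)
    for (r) in ([(263,231),(210,225),(314,237)] if n=="scene" else [(277,157),(319,175),(243,143)]): comp(dark&(P[...,2]>.05),r)
    white=(im.min(2)>135)&(np.ptp(im,axis=2)<40)&(P[...,2]>.064)
    comp(white,tb)
    reg=P[...,2]; x,y=tb
    g=(np.ptp(im,axis=2)<30)&(im.max(2)>60)&(abs(reg-.052)<.006)
    l,k=nd.label(g); 
    for i in range(1,k+1):
        if (l==i).sum()>60: q=P[l==i]; print("  grey",np.round(np.median(q,0),3),len(q))
    # tallest things / bounds near bench
    for nm,pxs in (("bottle",(243,172)if n=="scene" else (261,208)),("tin",(266,209)if n=="scene" else (256,185))):
        print(" ",nm,np.round(P[pxs[1],pxs[0]],3))
a=cv2.imread("pics/side.png")[200:290,230:380]; b=cv2.imread("pics/scene.png")[150:260,150:340]
cv2.imwrite("pics/crop.png",np.vstack([cv2.resize(a,(600,300)),cv2.resize(b,(600,300))]))
E
```

```text
scene
  n 128 med [0.6329 0.0665 0.076 ] mid [0.6319 0.0664 0.0761] ext [0.035 0.037 0.007]
  n 108 med [ 0.6445 -0.0668  0.0764] mid [0.981  0.0688 0.4343] ext [0.689 0.348 0.724]
  n 160 med [0.6217 0.1912 0.0761] mid [0.9632 0.2077 0.4344] ext [0.725 0.071 0.724]
  n 76 med [ 0.4156 -0.1544  0.0748] mid [ 0.4119 -0.1555  0.0724] ext [0.036 0.032 0.013]
  grey [0.057 0.018 0.053] 103
  grey [ 0.455 -0.191  0.053] 685
  grey [0.519 0.049 0.047] 73
  bottle [ 0.453 -0.037  0.109]
  tin [0.52  0.047 0.046]
side
  n 41 med [0.6256 0.0629 0.075 ] mid [0.626  0.0616 0.0746] ext [0.031 0.031 0.005]
  return _methods._mean(a, axis=axis, dtype=dtype,
  ret = um.true_divide(
Traceback (most recent call last):
ValueError: zero-size array to reduction operation minimum which has no identity
```

```bash
python3 - <<'E'
import cv2,numpy as np
a=cv2.imread("pics/side.png")[210:290,240:380]; b=cv2.imread("pics/scene.png")[150:260,150:340]
cv2.imwrite("pics/crop.png",np.vstack([cv2.resize(a,(520,297)),cv2.resize(b,(520,300))]))
E
```

```text
(no output)
```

View pics/crop.png

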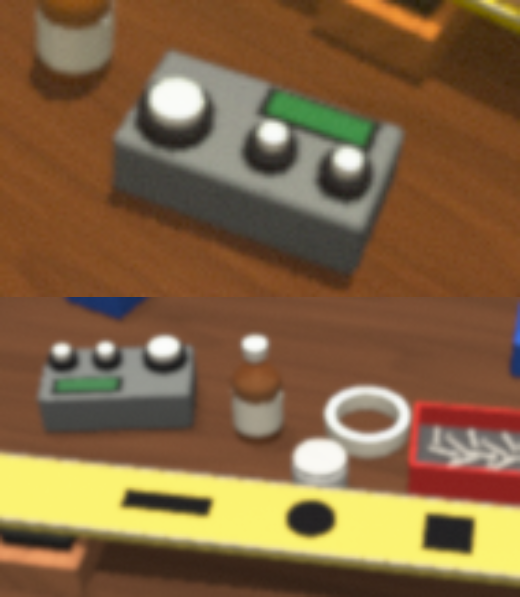

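Call:
{"method": "jog_arm", "body": {
  "targets": [
    [-34, -20, 0, 0, 0, 0, 0],
    [-68, -40, 0, 0, 0, 0, 0],
    [-102, -60, 0, 0, 0, 0, 0],
    [-136, -80, 0, 0, 0, 0, 0],
    [-170, -100, 0, 0, 0, 0, 0],
    [-204, -120, 0, 0, 0, 0, 0],
    [-238, -140, 0, 0, 0, 0, 0],
    [-272, -160, 0, 0, 0, 0, 0],
    [-306, -180, 0, 0, 0, 0, 0],
    [-340, -200, 0, 0, 0, 0, 0]
  ]
}}

```text
t: 0.93
tcp_pos: [0.4717, 0.2706, 0.2499]
tcp_rot: [[-0.932, 0.363, -0.001], [0.363, 0.932, -0.0], [0.001, -0.0, -1.0]]
wrist_force: [-0.5, 0.4, 0.6]
gripper_width: 0.001
grasp_force: 0.0
```

The crop confirms the choice: the grey box has the large white button at the bottle end, and the round patch lies between the strip and the square.

Call:
{"method": "jog_arm", "body": {
  "targets": [
    [-34, -20, 0, 0, 0, 0, 0],
    [-67, -41, 0, 0, 0, 0, 0],
    [-100, -61, 0, 0, 0, 0, 0],
    [-132, -81, 0, 0, 0, 0, 0],
    [-165, -101, 10, 0, 0, 0, 0],
    [-195, -120, 25, 0, 0, 0, 0],
    [-223, -136, 40, 0, 0, 0, 0],
    [-223, -136, 60, 0, 0, 0, 0],
    [-223, -136, 60, 0, 0, 0, 0],
    [-223, -136, 60, 0, 0, 0, 0]
  ]
}}

```text
t: 1.77
tcp_pos: [0.6278, 0.0645, 0.1884]
tcp_rot: [[-0.931, 0.364, -0.005], [0.364, 0.931, 0.0], [0.005, -0.002, -1.0]]
wrist_force: [-0.4, -0.1, 0.8]
gripper_width: 0.0
grasp_force: 0.0
```

```bash
python3 - <<'E'
from h import *
s=env.sense(); print(s["tcp_pos"],s["wrist_force"])
im,d,p=grab("wrist"); P=cloud(d,p); np.savez("wrist",im=im,P=P); cv2.imwrite("pics/wrist.png",im[...,::-1])
n,l,st,c=cv2.connectedComponentsWithStats(((im.max(2)<70)&(abs(P[...,2]-.075)<.012)).astype(np.uint8))
for i in range(1,n):
    if st[i,4]>200: q=P[l==i]; print(st[i],np.round((q.min(0)+q.max(0))/2,4),np.round(np.ptp(q,axis=0),3),np.round(np.median(q,0),4))
E
```

```text
[0.62776571 0.0645289  0.18835773] [-0.44088367 -0.1192106   0.82686594]
[422 100  23  46 214] [0.6265 0.2036 0.0738] [0.03  0.016 0.005] [0.6291 0.207  0.0744]
[227 165  46  21 492] [0.6148 0.0656 0.0736] [0.014 0.036 0.005] [0.6143 0.0658 0.0743]
```

View pics/wrist.png

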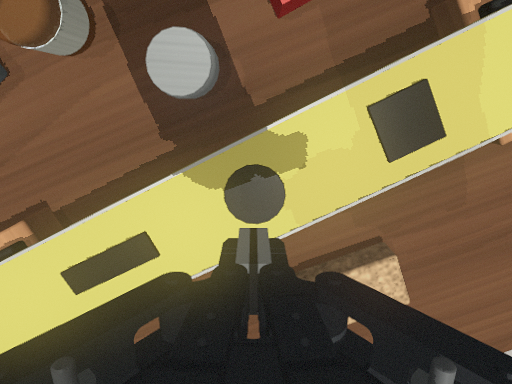

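The wrist view shows the full round patch at (254,194), about 30 px in radius. The closed fingertips are just below it in the image, and the strip and square are well clear.

```bash
python3 - <<'E'
from h import *
z=np.load("wrist.npz"); P=z["P"]
for u,v in((254,194),(226,194),(283,194),(254,167),(254,222)): print(np.round(P[v,u],4))
E
```

```text
[0.6306 0.0643 0.0747]
[0.565  0.0895 0.3116]
[0.6387 0.085  0.0745]
[0.6111 0.0719 0.0741]
[0.6519 0.056  0.0751]
```

Call:
{"method": "jog_arm", "body": {
  "targets": [
    [-2, 1, 30, 0, 0, 0, 0],
    [-2, 1, 60, 0, 0, 0, 0],
    [-2, 1, 80, 0, 0, 0, 0],
    [-2, 1, 86, 0, 0, 0, 0],
    [-2, 1, 89, 0, 0, 0, 0],
    [-2, 1, 91, 0, 0, 0, 0],
    [-2, 1, 93, 0, 0, 0, 0],
    [-2, 1, 94, 0, 0, 0, 0],
    [-2, 1, 94, 0, 0, 0, 0],
    [-2, 1, 94, 0, 0, 0, 0]
  ]
}}

```text
t: 2.65
tcp_pos: [0.6324, 0.0649, 0.0973]
tcp_rot: [[-0.932, 0.363, 0.002], [0.363, 0.932, 0.0], [-0.002, 0.001, -1.0]]
wrist_force: [-0.4, -0.0, -0.1]
gripper_width: -0.003
grasp_force: 0.0
```

Call:
{"method": "jog_arm", "body": {
  "targets": [
    [0, 0, 1, 0, 0, 0, 0],
    [0, 0, 2, 0, 0, 0, 0],
    [0, 0, 3, 0, 0, 0, 0],
    [0, 0, 3.5, 0, 0, 0, 0],
    [0, 0, 4, 0, 0, 0, 0],
    [0, 0, 4.5, 0, 0, 0, 0],
    [0, 0, 5, 0, 0, 0, 0],
    [0, 0, 5, 0, 0, 0, 0],
    [0, 0, 5, 0, 0, 0, 0],
    [0, 0, 5, 0, 0, 0, 0]
  ]
}}

```text
t: 3.48
tcp_pos: [0.632, 0.0649, 0.0919]
tcp_rot: [[-0.932, 0.363, 0.001], [0.363, 0.932, -0.0], [-0.001, 0.0, -1.0]]
wrist_force: [-1.3, -0.2, 6.9]
gripper_width: 0.003
grasp_force: 2.7
```

The touch read about 7 N, so I'm lifting off.

Call:
{"method": "jog_arm", "body": {
  "targets": [
    [0, 0, -10, 0, 0, 0, 0],
    [0, 0, -45, 0, 0, 0, 0],
    [0, 0, -80, 0, 0, 0, 0],
    [0, 0, -110, 0, 0, 0, 0],
    [0, 0, -110, 0, 0, 0, 0],
    [14, -33, -110, 0, 0, 0, 0],
    [29, -68, -110, 0, 0, 0, 0],
    [44, -103, -110, 0, 0, 0, 0],
    [59, -138, -110, 0, 0, 0, 0],
    [74, -172, -110, 0, 0, 0, 0]
  ]
}}

```text
t: 4.32
tcp_pos: [0.4988, -0.0693, 0.2011]
tcp_rot: [[-0.932, 0.363, -0.0], [0.363, 0.932, -0.0], [0.0, -0.0, -1.0]]
wrist_force: [-0.5, -1.0, -0.1]
gripper_width: -0.006
grasp_force: 0.0
```

Call:
{"method": "jog_arm", "body": {
  "targets": [
    [14, -33, 0, 0, 0, 0, 0],
    [26, -62, 0, 0, 0, 0, 0],
    [36, -87, 0, 0, 0, 0, 0],
    [46, -107, 0, 0, 0, 0, 0],
    [48, -111, 10, 0, 0, 0, 0],
    [48, -111, 20, 0, 0, 0, 0],
    [48, -111, 25, 0, 0, 0, 0],
    [48, -111, 25, 0, 0, 0, 0],
    [48, -111, 25, 0, 0, 0, 0],
    [48, -111, 25, 0, 0, 0, 0]
  ]
}}

```text
t: 5.15
tcp_pos: [0.416, -0.1538, 0.1762]
tcp_rot: [[-0.932, 0.362, -0.0], [0.362, 0.932, 0.0], [0.0, 0.0, -1.0]]
wrist_force: [0.0, -0.5, -0.1]
gripper_width: 0.003
grasp_force: 0.0
```

```bash
python3 - <<'E'
from h import *
s=env.sense(); print(s["t"],s["tcp_pos"],s["wrist_force"])
im,d,p=grab("wrist"); P=cloud(d,p); cv2.imwrite("pics/wrist2.png",im[...,::-1])
n,l,st,c=cv2.connectedComponentsWithStats(((im.min(2)>110)&(np.ptp(im.astype(int),axis=2)<40)&(P[...,2]>.066)&(P[...,2]<.08)).astype(np.uint8))
for i in range(1,n):
    if st[i,4]>100: q=P[l==i]; print(st[i],np.round((q.min(0)+q.max(0))/2,4),np.round(np.ptp(q,axis=0),3),np.round(np.median(q,0),4))
E
```

```text
5.15 [ 0.41597442 -0.15383406  0.17618278] [ 0.0088534  -0.47516218 -0.111649  ]
[  0  28   6  32 115] [ 0.2557 -0.2766  0.0688] [0.018 0.011 0.006] [ 0.257  -0.2746  0.0681]
[ 224  167   46   45 1594] [ 0.4121 -0.157   0.0707] [0.033 0.034 0.009] [ 0.411  -0.1564  0.0732]
[171 226  24  24 432] [ 0.4303 -0.2179  0.0706] [0.017 0.017 0.009] [ 0.4296 -0.2169  0.073 ]
[127 260  23  23 408] [ 0.4437 -0.264   0.0708] [0.017 0.017 0.009] [ 0.4427 -0.2622  0.0728]
[461 310  51  24 242] [ 0.5966 -0.0082  0.0707] [0.009 0.044 0.005] [ 0.5956 -0.0082  0.0714]
```

View pics/wrist2.png

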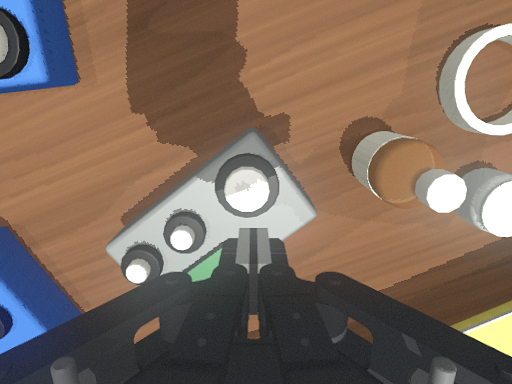

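The wrist view shows the large button at (247,190). Its 34 mm width and the 64 and 112 mm spacings to the small buttons at (181,237) and (138,270) match the description.

Call:
{"method": "jog_arm", "body": {
  "targets": [
    [3, -4, 25, 0, 0, 0, 0],
    [3, -4, 50, 0, 0, 0, 0],
    [3, -4, 70, 0, 0, 0, 0],
    [3, -4, 79, 0, 0, 0, 0],
    [3, -4, 83, 0, 0, 0, 0],
    [3, -4, 85, 0, 0, 0, 0],
    [3, -4, 87, 0, 0, 0, 0],
    [3, -4, 88, 0, 0, 0, 0],
    [3, -4, 89, 0, 0, 0, 0],
    [3, -4, 89, 0, 0, 0, 0]
  ]
}}

```text
t: 6.03
tcp_pos: [0.4117, -0.1572, 0.0881]
tcp_rot: [[-0.932, 0.363, 0.001], [0.363, 0.932, -0.0], [-0.001, 0.0, -1.0]]
wrist_force: [-1.8, 2.1, 4.2]
gripper_width: -0.001
grasp_force: 2.1
```

Call:
{"method": "jog_arm", "body": {
  "targets": [
    [0, 0, 0.5, 0, 0, 0, 0],
    [0, 0, 1, 0, 0, 0, 0],
    [0, 0, 1.5, 0, 0, 0, 0],
    [0, 0, 2, 0, 0, 0, 0],
    [0, 0, 2.5, 0, 0, 0, 0],
    [0, 0, 2.5, 0, 0, 0, 0],
    [0, 0, 2.5, 0, 0, 0, 0],
    [0, 0, 2.5, 0, 0, 0, 0],
    [0, 0, 2.5, 0, 0, 0, 0],
    [0, 0, 2.5, 0, 0, 0, 0]
  ]
}}

```text
t: 6.87
tcp_pos: [0.4117, -0.1572, 0.0868]
tcp_rot: [[-0.932, 0.363, 0.001], [0.363, 0.932, -0.0], [-0.001, 0.0, -1.0]]
wrist_force: [-4.7, 4.2, 17.7]
gripper_width: -0.001
grasp_force: 8.9
```

The reading of 17.7 N with almost no further travel means the button is fully down. Withdrawing.

Call:
{"method": "jog_arm", "body": {
  "targets": [
    [0, 0, -2, 0, 0, 0, 0],
    [0, 0, -5, 0, 0, 0, 0],
    [0, 0, -10, 0, 0, 0, 0],
    [0, 0, -25, 0, 0, 0, 0],
    [0, 0, -50, 0, 0, 0, 0],
    [0, 0, -75, 0, 0, 0, 0],
    [0, 0, -100, 0, 0, 0, 0],
    [0, 0, -110, 0, 0, 0, 0],
    [0, 0, -110, 0, 0, 0, 0],
    [0, 0, -110, 0, 0, 0, 0]
  ]
}}

```text
t: 7.7
tcp_pos: [0.4112, -0.1574, 0.1946]
tcp_rot: [[-0.932, 0.363, 0.001], [0.363, 0.932, -0.001], [-0.001, -0.001, -1.0]]
wrist_force: [-0.6, 0.4, 0.2]
gripper_width: -0.002
grasp_force: 0.0
```

```bash
python3 - <<'E'
from h import *
s=env.sense(); print(s["t"],s["tcp_pos"],s["wrist_force"])
im,d,p=grab("wrist"); P=cloud(d,p)
n,l,st,c=cv2.connectedComponentsWithStats(((im.min(2)>110)&(np.ptp(im.astype(int),axis=2)<40)&(P[...,2]>.066)&(P[...,2]<.08)).astype(np.uint8))
for i in range(1,n):
    if st[i,4]>250: q=P[l==i]; print(np.round((q.min(0)+q.max(0))/2,4),np.round(np.median(q,0),4))
im,d,p=grab("scene"); a=np.load("scene.npz"); P=cloud(d,p)
print("patch",np.round(P[231,263],4),np.round(a["P"][231,263],4))
D=(np.abs(im.astype(int)-a["im"]).max(2)>40); n,l,st,c=cv2.connectedComponentsWithStats(D.astype(np.uint8)); print([x.tolist() for x in st[1:] if x[4]>40])
E
```

```text
7.7 [ 0.41122896 -0.15735037  0.19459104] [-0.63913407  0.44370331  0.19555799]
[ 0.2494 -0.2851  0.0709] [ 0.2534 -0.2814  0.073 ]
[ 0.4122 -0.1568  0.0707] [ 0.4111 -0.1566  0.0732]
[ 0.4305 -0.218   0.0706] [ 0.4292 -0.217   0.073 ]
[ 0.4435 -0.264   0.0705] [ 0.4431 -0.2627  0.0727]
patch [0.6325 0.0662 0.0751] [0.633  0.0663 0.0756]
[[168, 0, 14, 6, 57], [194, 0, 19, 9, 136], [459, 13, 53, 108, 2175], [344, 27, 8, 20, 61], [174, 28, 17, 26, 303], [193, 38, 25, 18, 159], [271, 41, 49, 37, 1071], [263, 47, 8, 14, 67], [336, 53, 12, 15, 113], [262, 62, 22, 29, 462], [185, 66, 39, 75, 1694], [328, 71, 19, 31, 409], [308, 90, 15, 10, 61], [307, 100, 166, 75, 2656], [263, 111, 8, 8, 48], [296, 116, 42, 30, 664], [201, 122, 80, 62, 1321]]
```

The button is back up, the timer hasn't moved and the patch is at its original height. Handing the job in.

```bash
python3 -c "
from plant import env
print(env.close_job())"
```

```text
the job is handed in; nothing more can be done
None
```

I touched the round patch lightly (about 7 N) and lifted off, then pressed the large timer button fully down and let it spring back; the timer and patch read unmoved afterwards, and the job is handed in (no verdict was returned).

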